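# Reverse the double-ended blade of the bench scraper

## Task

The blade in the blue bench scraper is double-ended, and its rusty worn end is the one sticking out. Draw the blade out from under the keeper bridge, turn it end for end, and slide it back under the bridge fully home against the stop, so that the fresh green end sticks out; then let go of it. Leave the assay plate, bottle and beaker round the scraper where they are.

Things in the scene. Friction and masses are not known exactly. Their poses are not given: they have to be found in the camera images.
- insert_grip (a point): The loose blade (0.12 kg): flat steel bar 170 mm long (x), 30 wide (y), 6 thick, with an upright black rib in its middle, 44 mm along x, 16 mm thick (y), reaching 62 mm above the bar's underside. This point is in the rib, 42 mm above the underside and 20 mm below the rib's top: pinch it here from above, across the 16 mm. Flat beneath, it also stands by itself on the bench.
- fresh_end (a point): Tip of the green fresh end of the blade: 85 mm from the blade's middle along its own +x, 3 mm above its underside. The last 12 mm of each end are thinned to 3 mm (flush with the underside) and narrowed to 24 mm.
- worn_end (a point): Tip of the rusty brown worn end of the blade: 85 mm from the blade's middle along its own -x, 3 mm above its underside.
- holder_home (a point): Where insert_grip lies when the blade is fully home in the fixed blue holder, either way round; 72 mm above the bench, 42 mm above the channel floor. Axes of the holder: -x out of the mouth (roughly to the robot), +x to the stop, z up. Home, the blade's rear 27 mm lie under the bridge and 39 mm stick out of the mouth. It slides freely, held by friction only.
- holder_mouth (a point): Middle of the channel floor at the mouth, 46 mm from home along -x, 30 mm above the bench. The channel is open at the top and 36 mm wide inside (3 mm to spare each side of the bar); its aluminium walls flare outward at the top, to 16 mm above the floor and 29 mm either side of the middle. The floor runs 131 mm from here to the stop.
- holder_bridge (a point): Middle of the front edge of the steel keeper bridge, at the channel floor, 58 mm from home along +x. The bridge runs from here 27 mm to the stop; the opening is 9.5 mm high, the bridge's top 15.5 mm above the floor; a 6 mm upturned lip leads in. Draw the blade out 35 mm or more before lifting it; drawn out up to 43 mm it still lies in the channel by itself.
- plate: Clear 96-well assay plate, 86x128x14 mm, lying loose beside the holder (its +y side); origin at the centre of its underside. To be left alone.
- bottle: Small glass bottle with orange cap, 56 mm diameter, 108 mm tall, loose beside the holder (its -y side); origin at the centre of its underside. To be left alone.
- beaker: Clear beaker, 69 mm diameter, 86 mm tall, loose behind the holder to its +y side; origin at the centre of its underside. To be left alone.

How it is judged:
By the outcome, as a careful person would: the job done as asked, in the order asked, and still so for the second after the job is handed in, with the robot touching nothing.
It also fails if it takes over 45 s, if anything falls off the work surface, if the arm or the gripper's body presses on something with over 40 N, if the wrist force passes 120 N, or if a joint passes its speed limit or range.

## Robot

A 6-joint arm with a two-finger parallel gripper is mounted at the origin on a cart in front of the work surface, level with it; the furniture and walls round the work are solid. World frame = base frame: x ahead of the robot, y to its left, z up, the work surface at z = 0. Lengths are in mm, angles in rad, forces in N, time in s.
With the tool pointing down it reaches from about 350 to 875 mm from the base axis. Payload 15.5 kg.
Tool frame: the origin (TCP) lies midway between the tips of the shut fingers; the grasp point (between the pads) lies 19 mm behind it; z points along the fingers, y is the line along which they close (so a half turn about z gives the same grasp; the last joint's range is limited). The gripper opens to 85 mm and grips with 20 to 120 N. Pads are 22 mm wide; open, the fingers measure 114 mm over their backs; the gripper's body (76 mm by 85 mm) begins 54 mm behind the grasp point. The pads swing forward as they close: fully open they stand 13 mm farther back than shut.
Start: joints at [-1.272, 0.494, 1.345, -0, 1.302, -0.096], TCP at [239.814, -577.162, 203.777] pointing down, gripper open.
Joint ranges: [-2.91, 2.91], [-0.82, 2.16], [0.22, 2.67], [-1.22, 4.37], [0.12, 2.79], [-3.08, 3.08]. Speed limits (rad/s): [1.89, 1.89, 2.57, 3.01, 3.01, 3.01].

## Interface

Orientations are given as a unit quaternion [x, y, z, w].
In Python, from bench import ctrl gives the robot as it stands. Calls block until the motion is done:
- ctrl.movep(position, orientation): joint-space move of the TCP to a pose.
- ctrl.move_l(position, speed=150, rot=None, stop_force=None): straight line of the TCP; rot=None keeps the orientation; speed is the mean speed in mm/s. With stop_force (N) it stops when the force on the tool has changed by that much, and returns True; else False.
- ctrl.goto_joints(angles): joint-space move.
- ctrl.move_gripper(opening): finger opening in mm; the grip force is fixed at half the most; returns when the fingers have stopped.
- ctrl.hold(seconds).
- ctrl.solve_ik(position, orientation): joint angles nearest the present ones, or None.
- ctrl.observe(): the state.
- ctrl.read_camera(name): name is "side" or "top"; returns the picture (400x640x3 uint8, red, green, blue); there is no depth.
- ctrl.camera_model(name): a dict with "fx", "fy", "cx", "cy" (pixels), "R" (3x3) and "t" (3): a world point X has camera coordinates R X + t. Camera axes: x right, y down, z forward; pixel columns grow to the right and rows downward; lengths in mm; the calibration is good to about 2 mm. A picture is of the moment at which its call begins. camera_model takes no time and is no camera call.
A pose or a line that the arm cannot do raises ctrl.IKError and nothing moves.
- ctrl.close_job(): hands the job in; it is judged then, once.
The state is a dict: "clock": time; "q": joint angles; "joint_vel": joint speeds; "tau": joint torques, N m; "tcp_pos": TCP position; "ee_rot": TCP orientation; "force": force on the tool from outside, world axes, zero at the start; "ft_torque": the same for the moment, N m; "finger_gap": finger opening in mm; "finger_force": force on a finger pad.
Only numpy, scipy, OpenCV 4.12 (cv2) and the standard library are available. Lean on these libraries where they do the work, as an engineer would, in place of code of your own. Each camera call takes 0.05 s, during which the arm holds its last target. There are 200 camera calls.

## Working session

There is one attempt and no reset: what is moved stays moved. The work goes in short steps, each a Python script; the robot and the scene stay as the last script left them, time stands still between calls to the robot, and variables do not carry over. Pictures are saved under pics/ and viewed, at most 10 in all, crops included, and the job is handed in when it is done.

```bash
mkdir -p pics; ls; python3 - <<'E'
from bench import ctrl
import cv2
for n in("top","side"):
    im=ctrl.read_camera(n); cv2.imwrite(f"pics/{n}0.png",cv2.cvtColor(im,cv2.COLOR_RGB2BGR))
    m=ctrl.camera_model(n); print(n,m)
o=ctrl.observe(); print(o["clock"],o["tcp_pos"],o["ee_rot"])
E
```

```text
pics
top {'fx': 502.7719222707535, 'fy': 502.7719222707535, 'cx': 318.05372058567093, 'cy': 198.50241419358147, 'R': array([[-2.27944318e-02, -9.99738731e-01, -1.69808519e-03],
       [-9.94158028e-01,  2.28463651e-02, -1.05488672e-01],
       [ 1.05499906e-01, -7.16389305e-04, -9.94419055e-01]]), 't': array([344.35636332, 510.50594224, 933.22560135])}
side {'fx': 376.40344946486414, 'fy': 376.40344946486414, 'cx': 316.99849329452695, 'cy': 200.1249835344572, 'R': array([[-0.93667478, -0.35017188, -0.0044735 ],
       [-0.18992889,  0.51869018, -0.83359913],
       [ 0.29422333, -0.77996164, -0.55235177]]), 't': array([6.05979865e+02, 2.18564711e-01, 9.89971257e+02])}
0.1 [ 239.70776906 -576.81494986  203.24159836] [ 9.80676465e-01  1.95635760e-01 -7.06875530e-05 -5.61233304e-04]
```

View pics/top0.png

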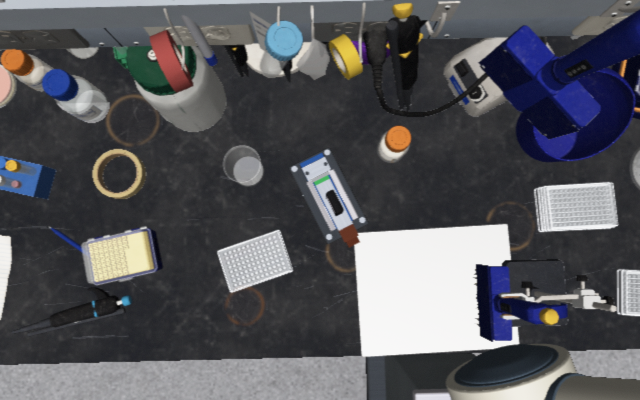

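View pics/side0.png

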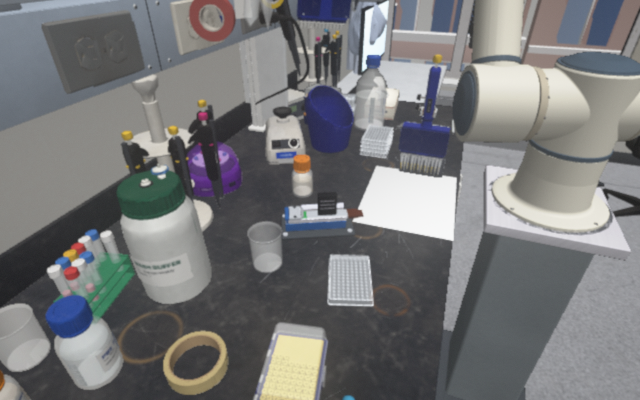

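The scraper lies around (330,200) in the top view, with the worn tip at about (352,242). In the side view the rib is at about (327,203). I'll enlarge both.

```bash
python3 - <<'E'
import cv2
a=cv2.imread("pics/top0.png")[140:260,280:420]; cv2.imwrite("pics/topc.png",cv2.resize(a,None,fx=5,fy=5,interpolation=cv2.INTER_CUBIC)) 
a=cv2.imread("pics/side0.png")[180:245,270:375]; cv2.imwrite("pics/sidec.png",cv2.resize(a,None,fx=7,fy=7,interpolation=cv2.INTER_CUBIC))
E
```

```text
(no output)
```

View pics/topc.png

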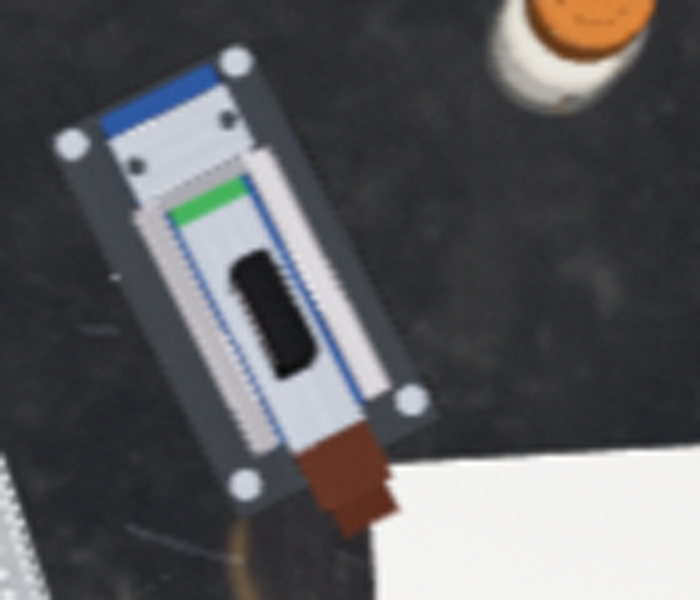

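View pics/sidec.png

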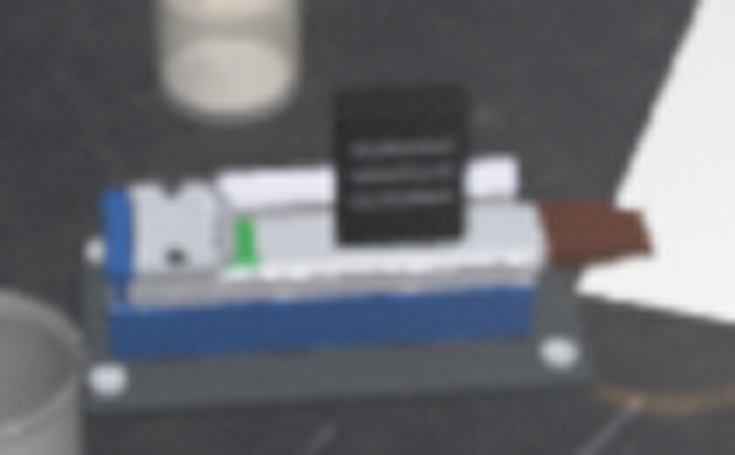

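The top crop shows the worn tip at about (373,522), the blade edges running from (172,225) to (285,450) and from (245,180) to (362,415), and the rib top centred near (274,312). The side crop shows the rib top edge running from (335,90) to (468,90).

```bash
cat > h.py <<'E'
import numpy as np
from bench import ctrl
def back(n,uv,z):
    m=ctrl.camera_model(n);R,t=np.array(m["R"]),np.array(m["t"])
    d=R.T@np.array([(uv[0]-m["cx"])/m["fx"],(uv[1]-m["cy"])/m["fy"],1]);c=-R.T@t
    return c+d*(z-c[2])/d[2]
def proj(n,X):
    m=ctrl.camera_model(n);p=np.array(m["R"])@X+np.array(m["t"])
    return np.array([m["fx"]*p[0]/p[2]+m["cx"],m["fy"]*p[1]/p[2]+m["cy"]])
E
python3 - <<'E'
from h import *
T=lambda u,v,z:back("top",(280+u/5-.4,140+v/5-.4),z)
m=ctrl.camera_model("top");print("cam",-np.array(m["R"]).T@m["t"])
P={k:T(*v) for k,v in dict(tip=(373,522,33),la=(172,225,36),lb=(285,450,36),ra=(245,180,36),rb=(362,415,36),rib=(274,312,92),ribA=(247,258,92),ribB=(300,368,92),
 s1=(236,61,5),s2=(72,145,5),s3=(412,400,5),s4=(246,485,5),wl=(263,450,46),wr=(377,393,46),bk1=(103,132,45.5),bk2=(218,78,45.5),bf1=(137,208,45.5),bf2=(253,153,45.5)).items()}
for k,v in P.items(): print(k,v.round(1))
ang=lambda a,b:np.degrees(np.arctan2(*(P[a]-P[b])[1::-1]))
print([ang(*x) for x in (("la","lb"),("ra","rb"),("ribA","ribB"),("s1","s3"),("s2","s4"))])
print("w",np.linalg.norm(P["la"]-P["ra"]),np.linalg.norm(P["wl"]-P["wr"]),np.linalg.norm(P["ribA"]-P["ribB"]))
a=np.radians(ang("s1","s3")+ang("s2","s4"))/2
# side check
S=lambda u,v,z:back("side",(270+u/7,180+v/7),z)
print("side tip",S(648,235,33),"rib near edge top",S(335,92,92),S(468,92,92),"near rib bottom",S(338,243,36),S(464,240,36), "screws",S(108,380,5),S(559,352,5))
E
```

```text
cam [416.91777514 333.27174138 982.45466064]
tip [430.1 266.6  33. ]
la [544.  339.7  36. ]
lb [457.7 299.1  36. ]
ra [560.7 311.5  36. ]
rb [470.2 269.7  36. ]
rib [504.5 303.7  92. ]
ribA [524.  312.8  92. ]
ribB [484.3 295.   92. ]
s1 [612.9 313.2   5. ]
s2 [580.9 378.5   5. ]
s3 [477.4 248.    5. ]
s4 [445.9 313.4   5. ]
wl [457.5 307.6  46. ]
wr [477.8 264.6  46. ]
bk1 [578.8 364.9  45.5]
bk2 [598.4 321.   45.5]
bf1 [549.5 352.6  45.5]
bf2 [569.4 308.5  45.5]
[np.float64(25.201889611472705), np.float64(24.817659227410285), np.float64(24.149777071355114), np.float64(25.681413614054303), np.float64(25.747909526436096)]
w 32.685921411853464 47.58660659931092 43.572471182749545
side tip [430.70288581 271.39939017  33.        ] rib near edge top [528.3816281  310.42425236  92.        ] [487.98546308 295.64519709  92.        ] near rib bottom [525.60120488 315.55004186  36.        ] [486.70015203 299.45719191  36.        ] screws [584.94614197 373.65705836   5.        ] [449.78761552 308.13637914   5.        ]
```

```bash
cat >> h.py <<'E'
from scipy.spatial.transform import Rotation
H=np.array([506.5,304.3,72.]); YAW=np.radians(25.4)
def quat(psi):
    c,s=np.cos(psi),np.sin(psi); return Rotation.from_matrix(np.array([[c,s,0],[s,-c,0],[0,0,-1.]])).as_quat()
def tcp(dx=0,dz=0,dy=0,yaw=YAW):  # TCP so that the grasp point is at home + (dx,dy,dz) in holder axes
    c,s=np.cos(yaw),np.sin(yaw); return H+[c*dx-s*dy,s*dx+c*dy,dz-19]
def tri(a,b):
    import cv2
    P=[]
    for n in("top","side"):
        m=ctrl.camera_model(n);K=np.array([[m["fx"],0,m["cx"]],[0,m["fy"],m["cy"]],[0,0,1]]);P.append(K@np.c_[m["R"],m["t"]])
    X=cv2.triangulatePoints(P[0],P[1],np.array(a,float),np.array(b,float)).ravel();return X[:3]/X[3]
E
python3 - <<'E'
from h import *
print("brush tip",tri((551,317),(437,59)),"lamp bowl",tri((575,115),(328,118)),"bottle cap",tri((399,138),(302,160)),"beaker",tri((243,165),(266,245)))
print("plate",back("top",(255,261),14))
for k in (0,1):
    for dx,dz in((0,0),(0,150),(-38,0),(-38,150)):
        q=ctrl.solve_ik(tcp(dx,dz),quat(YAW+k*np.pi)); print(k,dx,dz,None if q is None else np.round(q,2))
print(proj("top",H+[0,0,20]),proj("side",H+[0,0,20]))
E
```

```text
brush tip [331.10157755  45.23865777 341.44858067] lamp bowl [ 655.2754348  -136.84000773   89.82334812] bottle cap [616.89313896 185.62801421  99.23625719] beaker [581.64212259 471.69189673  52.05216166]
plate [402.28379934 455.85539185  14.        ]
0 0 0 [ 0.44  0.63  1.58 -0.    0.93  1.57]
0 0 150 [ 0.44  0.45  1.43 -0.    1.26  1.57]
0 -38 0 [ 0.44  0.59  1.68 -0.    0.87  1.57]
0 -38 150 [ 0.44  0.39  1.53 -0.    1.22  1.57]
1 0 0 [ 0.44  0.63  1.58 -0.    0.93 -1.57]
1 0 150 [ 0.44  0.45  1.43 -0.    1.26 -1.57]
1 -38 0 [ 0.44  0.59  1.68 -0.    0.87 -1.57]
1 -38 150 [ 0.44  0.39  1.53 -0.    1.22 -1.57]
[334.02762042 200.86869813] [327.8748029  193.56248622]
```

```bash
python3 - <<'E'
from h import *
X=tri((535,60),(325,8)); print("blue box",X,proj("top",X),proj("side",X))
q0=np.array(ctrl.observe()["q"])
P=np.array([239.8,-577.2,400]);print(ctrl.solve_ik(P,ctrl.observe()["ee_rot"]))
print(ctrl.solve_ik(tcp(0,330),quat(YAW+np.pi)))
E
```

```text
blue box [612.73987049  86.39835491 444.29246799] [538.02669921  68.6953912 ] [316.91072629   6.22710871]
[-1.27252358e+00  3.83503530e-01  1.00747342e+00 -2.75122346e-05
  1.75174671e+00 -9.55436392e-02]
[ 4.39961883e-01  3.29230875e-01  1.13297823e+00 -4.44089210e-16
  1.67938355e+00 -1.57414807e+00]
```

```bash
python3 - <<'E'
import cv2
a=cv2.imread("pics/side0.png")[0:220,250:480]; cv2.imwrite("pics/sidel.png",cv2.resize(a,None,fx=2.6,fy=2.6))
E
```

```text
(no output)
```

View pics/sidel.png

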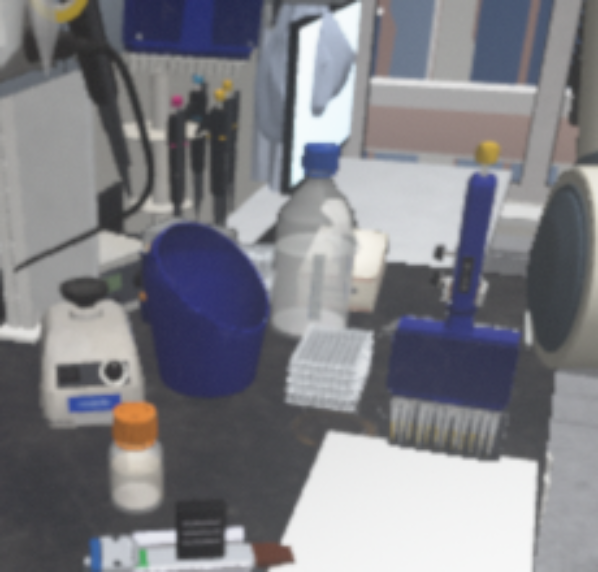

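The "brush" is a multichannel pipette standing at about x=331, y=45, and beside the lamp spot is a blue bucket. A second pipette hangs at the top edge of the side view. I need to place these before sweeping the arm past.

```bash
python3 - <<'E'
import cv2
a=cv2.imread("pics/top0.png")[0:400,380:640]; cv2.imwrite("pics/topr.png",cv2.resize(a,(390,600),interpolation=cv2.INTER_CUBIC))
from h import *
for n,a,b in(("tips",(482,300),(423,172)),("mid",(515,310),(433,120))): X=tri(a,b);print(n,X,proj("top",X),proj("side",X))
for b in((318,0),(325,18)):
  for z in(100,200,300,400,500): X=back("side",b,z);print(b,X.round(),proj("top",X).round())
E
```

```text
tips [322.1299221   35.02776785  41.3924629 ] [481.97960296 299.86412836] [423.16260435 172.00134946]
mid [320.47443408  32.26108828 190.85295842] [515.0125594  310.09452715] [432.89712956 120.00003333]
(318, 0) [ 1894. -3369.   100.] [2099. -510.]
(318, 0) [ 1534. -2401.   200.] [1835. -412.]
(318, 0) [ 1175. -1433.   300.] [1476. -279.]
(318, 0) [ 815. -465.  400.] [957. -87.]
(318, 0) [455. 503. 500.] [142. 216.]
(325, 18) [ 1381. -2148.   100.] [1579. -274.]
(325, 18) [ 1135. -1451.   200.] [1358. -197.]
(325, 18) [ 890. -755.  300.] [1061.  -93.]
(325, 18) [644. -58. 400.] [641.  54.]
(325, 18) [398. 638. 500.] [ -1. 279.]
```

View pics/topr.png

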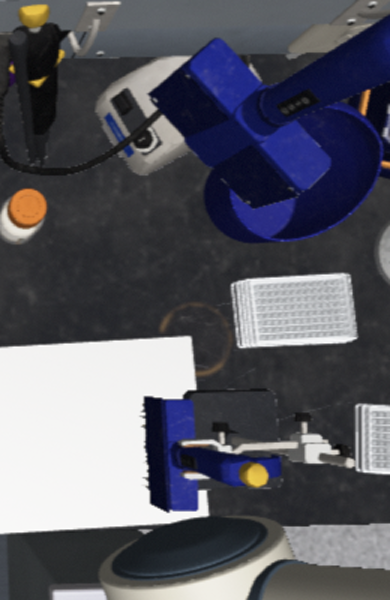

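A second pipette hangs over the bucket, with its tips near (605,54) at z≈415, so a plain sweep at r≈600 would hit it. I'll pass with the arm tucked in: above the bench pipette (r≈330, z<345) and short of the hanging one. First I'll fit the link lengths from IK samples.

```bash
python3 - <<'E'
from h import *
from scipy.optimize import least_squares
D=[]
for r in range(250,860,50):
    for z in range(50,651,100):
        q=ctrl.solve_ik([r,0,z],quat(0))
        if q is not None: D.append((r,z,*q))
D=np.array(D); r,z,q2,q3,q5=D[:,0],D[:,1],D[:,3],D[:,4],D[:,6]
A=np.c_[np.ones(len(r)),np.sin(q2),np.sin(q2+q3),np.cos(q2+q3)];B=np.c_[np.ones(len(r)),np.cos(q2),np.cos(q2+q3),-np.sin(q2+q3)]
for M,b in((A,r),(B,z)): s=np.linalg.lstsq(M,b,rcond=None);print(s[0].round(1),abs(M@s[0]-b).max())
for zz in(350,450,550,650):
    d=D[z==zz]; d=d[d[:,0].argmin()]; print(d.round(2), D[(z==zz)][:4,0])
E
```

```text
[  8.  592.  381.4 117. ] 1.141976648294019
[-106.2  596.8  384.4  117.9] 6.821210263296962e-13
[ 2.50e+02  3.50e+02 -2.40e-01 -2.40e-01  1.82e+00 -0.00e+00  1.55e+00
  1.33e+00] [250. 300. 350. 400.]
[ 2.50e+02  4.50e+02 -2.40e-01 -2.70e-01  1.59e+00 -0.00e+00  1.82e+00
  1.33e+00] [250. 300. 350. 400.]
[ 2.50e+02  5.50e+02 -2.40e-01 -2.60e-01  1.33e+00 -0.00e+00  2.07e+00
  1.33e+00] [250. 300. 350. 400.]
[ 2.50e+02  6.50e+02 -2.40e-01 -2.00e-01  1.04e+00 -0.00e+00  2.31e+00
  1.33e+00] [250. 300. 350. 400.]
```

```bash
python3 - <<'E'
from h import *
import cv2
q0=np.array(ctrl.observe()["q"])
t=np.array(ctrl.solve_ik([300,0,450],quat(0)))
for q1,q6 in((q0[0],-.1),(.6,-1.4)):
    t[0]=q1;t[5]=q6;ctrl.goto_joints(t)
    o=ctrl.observe();print(o["clock"],o["tcp_pos"].round() if hasattr(o["tcp_pos"],"round") else o["tcp_pos"],np.round(o["force"],1))
ctrl.movep(tcp(0,130),quat(YAW+np.pi))
o=ctrl.observe();print(o["clock"],o["tcp_pos"],np.round(o["q"],2),np.round(o["force"],1),tcp(0,130))
ctrl.move_l(tcp(0,0),speed=120,stop_force=15)
o=ctrl.observe();print(o["clock"],o["tcp_pos"],np.round(o["force"],1),tcp())
a=cv2.cvtColor(ctrl.read_camera("side"),cv2.COLOR_RGB2BGR)[150:250,250:400]
b=cv2.cvtColor(ctrl.read_camera("top"),cv2.COLOR_RGB2BGR)[140:260,270:420]
cv2.imwrite("pics/grasp.png",np.hstack([cv2.resize(x,(395,316),interpolation=cv2.INTER_CUBIC) for x in(a,b)]))
E
```

```text
1.6167 [ 144. -264.  450.] [ 0.1  0.6 -0.1]
4.2417 [209. 215. 450.] [0.3 0.6 0.4]
5.7583 [506.44444195 304.5583009  184.15504595] [ 0.44  0.46  1.46  0.    1.22 -1.57] [-0.2  1.3  0.5] [506.5 304.3 183. ]
6.9917 [506.93848765 304.52670998  53.70130899] [-0.4  0.3 -0.4] [506.5 304.3  53. ]
```

View pics/grasp.png

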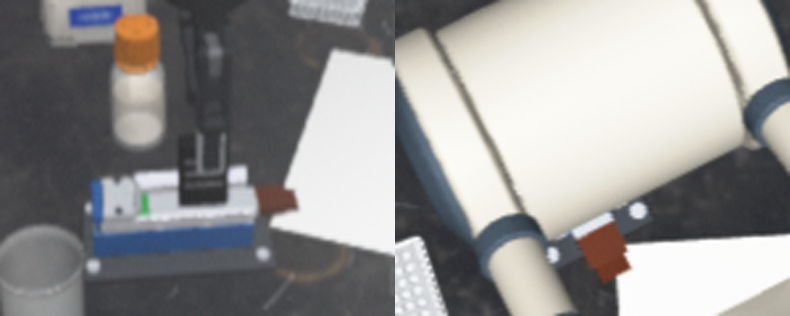

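The near finger stands in front of the rib and roughly centred on it, with the blade undisturbed. I'll close and check the force.

```bash
python3 - <<'E'
from h import *
def s(n):
    o=ctrl.observe();c,si=np.cos(YAW),np.sin(YAW);f=np.array(o["force"]);m=np.array(o["ft_torque"])
    d=np.array(o["tcp_pos"])-tcp();L=lambda v:np.round([c*v[0]+si*v[1],-si*v[0]+c*v[1],v[2]],2)
    print(n,round(o["clock"],2),"dpos",L(d),"F",L(f),"M",L(m),round(o["finger_gap"],1),o["finger_force"])
ctrl.move_gripper(10); s("grip")
ctrl.move_l(tcp(-15),speed=50,stop_force=25); s("15")
ctrl.move_l(tcp(-39),speed=60,stop_force=25); s("39")
E
```

```text
grip 7.73 dpos [ 0.02 -0.09  0.19] F [-0.68 -0.84  5.34] M [-0.3   0.21  0.04] 14.4 58.94872426986694
15 8.18 dpos [-16.08   0.07   0.12] F [-3.63 -1.29  9.81] M [-0.04  0.61 -0.02] 14.1 59.55631971359253
39 8.73 dpos [-4.063e+01  2.000e-02  5.000e-02] F [-4.14  0.38 11.98] M [-0.01  0.72 -0.07] 14.3 59.97304558753967
```

```bash
cat >> h.py <<'E'
def s(n):
    o=ctrl.observe();c,si=np.cos(YAW),np.sin(YAW);f=np.array(o["force"]);m=np.array(o["ft_torque"])
    d=np.array(o["tcp_pos"])-tcp();L=lambda v:np.round([c*v[0]+si*v[1],-si*v[0]+c*v[1],v[2]],2)
    print(n,round(o["clock"],2),"dpos",L(d),"F",L(f),"M",L(m),round(o["finger_gap"],1),round(o["finger_force"],1))
E
python3 - <<'E'
from h import *
import cv2
s("0"); print(ctrl.move_l(tcp(-39,25),speed=60,stop_force=25)); s("up25")
ctrl.move_l(tcp(-39,130),speed=150); s("up")
a=cv2.cvtColor(ctrl.read_camera("side"),cv2.COLOR_RGB2BGR)[120:250,250:420]
ctrl.movep(tcp(-39,130),quat(YAW)); s("turned")
b=cv2.cvtColor(ctrl.read_camera("side"),cv2.COLOR_RGB2BGR)[120:250,250:420]
cv2.imwrite("pics/turn.png",np.hstack([cv2.resize(x,(399,305),interpolation=cv2.INTER_CUBIC) for x in(a,b)]))
E
```

```text
0 8.73 dpos [-4.063e+01  2.000e-02  5.000e-02] F [-4.14  0.38 11.98] M [-0.01  0.72 -0.07] 14.3 60.0
False
up25 9.3 dpos [-3.899e+01  1.000e-02  2.518e+01] F [-0.14  0.52 -0.62] M [0.07 0.02 0.01] 14.6 58.5
up 10.15 dpos [-3.956e+01 -1.000e-02  1.291e+02] F [ 1.13 -0.31 -1.56] M [-0.02  0.02  0.03] 14.4 58.6
turned 12.96 dpos [-3.9000e+01 -1.0000e-02  1.2998e+02] F [ 0.48 -0.17 -1.82] M [ 0.   -0.03 -0.03] 14.3 58.6
```

View pics/turn.png

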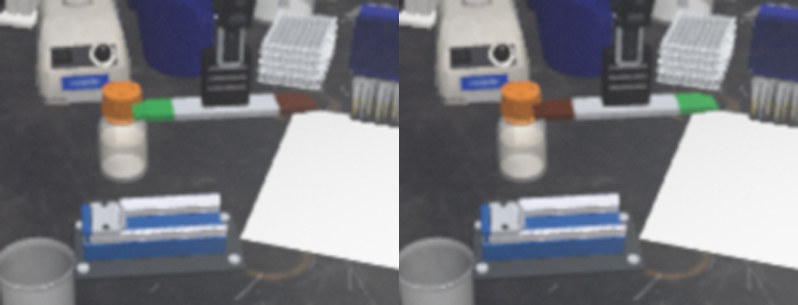

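The blade is held level and has been turned: worn end toward the stop, green end toward the robot. Next I'll lower it and slide it in.

```bash
python3 - <<'E'
from h import *
q=quat(YAW)
ctrl.move_l(tcp(-41,20),speed=120); ctrl.hold(.2); s("above")
print(ctrl.move_l(tcp(-41,-2),speed=25,stop_force=8)); s("down")
E
```

```text
above 14.28 dpos [-4.061e+01  1.000e-02  2.057e+01] F [ 0.06 -0.44 -1.31] M [ 0.01 -0.06 -0.04] 14.2 58.6
True
down 15.03 dpos [-41.28   0.15   0.07] F [-1.83  1.05  9.  ] M [ 0.09  0.19 -0.03] 14.5 59.8
```

Contact came at exactly floor height, so the blade is in the channel. Sliding in.

```bash
python3 - <<'E'
from h import *
import cv2
ctrl.move_l(tcp(-41,.4),speed=20); s("ease")
print(ctrl.move_l(tcp(-12,.4),speed=40,stop_force=15)); s("-12")
print(ctrl.move_l(tcp(8,.4),speed=20,stop_force=18)); s("in")
a=cv2.cvtColor(ctrl.read_camera("side"),cv2.COLOR_RGB2BGR)[180:245,270:375]
cv2.imwrite("pics/in.png",cv2.resize(a,None,fx=7,fy=7,interpolation=cv2.INTER_CUBIC))
E
```

```text
ease 15.28 dpos [-4.103e+01  1.000e-02  2.200e-01] F [ 0.61 -0.38 -0.28] M [-0.   -0.03 -0.  ] 14.5 58.6
False
-12 16.15 dpos [-12.25  -0.     0.33] F [-0.77 -0.17 -1.11] M [ 0.04 -0.01 -0.04] 14.0 58.6
True
in 17.06 dpos [5.26 0.11 0.12] F [-1.39  0.29  6.6 ] M [-0.02  0.16  0.03] 14.2 59.6
```

View pics/in.png

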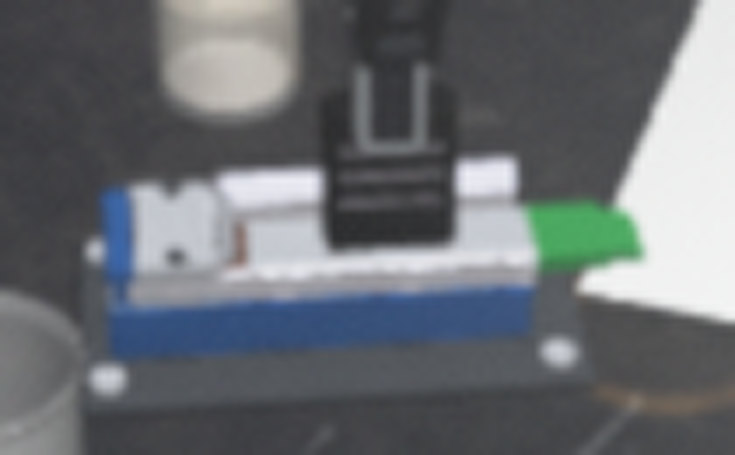

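The green end is out, and the rib is about 10 crop px (≈3–4 mm) deeper than it was at the start. I'll press once more to confirm the stop, then release.

```bash
python3 - <<'E'
from h import *
import cv2
print(ctrl.move_l(tcp(14,.2),speed=15,stop_force=25)); s("press")
ctrl.hold(.3); s("hold")
E
```

```text
True
press 17.46 dpos [5.08 0.17 0.11] F [-2.64  0.32  9.2 ] M [-0.12  0.18  0.01] 14.1 59.8
hold 17.76 dpos [5.08 0.2  0.11] F [-1.79  0.78  8.01] M [-0.1   0.16  0.04] 13.9 59.7
```

```bash
python3 - <<'E'
from h import *
import cv2
ctrl.move_gripper(60); s("open")
ctrl.move_l(tcp(5,130),speed=120); ctrl.move_l(tcp(-150,200),speed=150);s("away")
a=cv2.cvtColor(ctrl.read_camera("side"),cv2.COLOR_RGB2BGR)[180:245,270:375]
b=cv2.cvtColor(ctrl.read_camera("top"),cv2.COLOR_RGB2BGR)[130:300,210:420]
cv2.imwrite("pics/end.png",np.hstack([cv2.resize(x,(399,n),interpolation=cv2.INTER_CUBIC) if n==323 else cv2.copyMakeBorder(cv2.resize(x,(400,n)),0,323-n,0,0,0) for x,n in((a,248),(b,323))]))
E
```

```text
open 18.26 dpos [ 4.61  0.23 -0.54] F [ 0.41 -1.32  0.19] M [ 0.04 -0.05 -0.02] 59.9 0.0
away 20.77 dpos [-1.4953e+02 -4.0000e-02  1.9971e+02] F [ 0.44  0.22 -0.62] M [ 0.03 -0.02  0.02] 60.1 0.0
```

View pics/end.png

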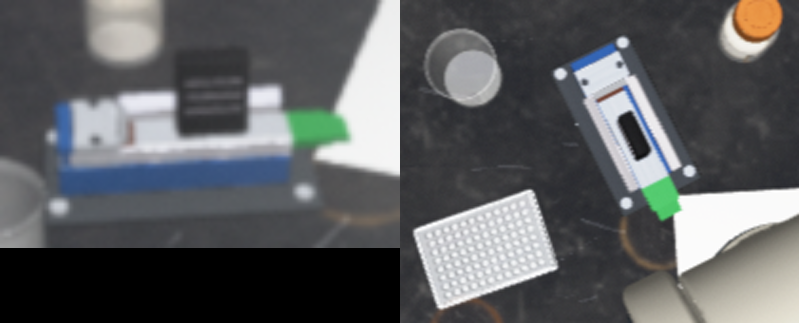

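The blade sits home with the green end out and the arm is clear. The plate, bottle and beaker haven't moved. Handing in.

```bash
python3 - <<'E'
from h import *
print(ctrl.close_job())
E
```

```text
the job is handed in; nothing more can be done
None
```

The blade is turned end for end and fully home against the stop, with the green end out; I let go of it, left the plate, bottle and beaker where they were, and handed the job in at about 21 s on the robot's clock.

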